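# Check the paddle switch of a cleaned saw handpiece

## Robot

A 6-joint arm with a two-finger parallel gripper is mounted at the origin on the work surface. World frame = base frame: x ahead of the robot, y to its left, z up, the work surface at z = 0. Lengths are in m, angles in rad, forces in N, time in s.
With the tool pointing down it reaches from about 0.4 to 0.825 m from the base axis. Payload 7 kg.
Tool frame: the origin (TCP) lies at the very end of the fingers, on their centre line; the grasp point (between the pads) lies 19 mm behind it (tcp_to_grasp is the distance from the TCP to the grasp point, in m); x points along the fingers, z is the direction in which the jaws open and shut, and the axes are right-handed (so a half turn about x gives the same grasp; the last joint's range is limited). The gripper opens to 88 mm and grips with 3 to 60 N. Pads are 19 mm wide; open, the fingers measure 130 mm over their backs; the gripper's body (78 mm by 193 mm) begins 47 mm behind the grasp point.
Start: joints at [1.55, 0.359, 0.012, 0, -1.224, -0.288], TCP at [0.205, 0.643, 0.227] pointing down, gripper open.
Joint ranges: [-3.07, 3.07], [-1.43, 2.12], [-1.02, 1.25], [-3.03, 1.67], [-3.05, -0], [-3.03, 3.03]. Speed limits (rad/s): [2.39, 2.39, 3.01, 3.14, 3.14, 3.14].

## Interface

Orientations are given as [roll, pitch, yaw] about the fixed x, y, z axes, in that order (R = Rz(yaw) Ry(pitch) Rx(roll)).
In Python, from station import get_state, grab_frame, job_done, tcp_to_grasp gives the robot as it stands. The module is installed in compiled form; this text tells all that it offers.
- The arm moves only by the shell command python3 -m crank 'ROWS' [FORCE]. ROWS is JSON, a list of rows, each a list of 7 numbers: the shift along the tool's x, y, z in m, then the turn, a rotation vector about the tool's x, y, z in rad, then the opening, from 0 (shut) to 1 (fully open). In form: [[x, y, z, wx, wy, wz, fingers], ...]. A call has 1 to 10 rows; each row is the pose to reach, as a shift and turn from the pose commanded when the call began, along the tool's axes at that moment; what a row does not reach only later rows make up. A row lasts 1/8 s, in which the tool goes at most 62.5 mm and 10.7 degrees, less where a joint would pass 70% of its speed; a pose out of reach is approached as far as the arm can. A call with a gripper value outside its range is refused whole. The fingers move at their own pace and stop on an object; FORCE is the grip in N (left out, the last holds). Time passes only in rows, so rows that repeat a pose let the fingers close. It gives the time, the measured TCP pose, the force and the opening at its end, in the units of the state.
- get_state(): the state, without advancing time (a new reading comes with each control period).
- grab_frame(name): name is "scene" or "top" or "wrist"; returns a dict with "pixels" (400x640x3 uint8, red, green, blue), "vfov" (degrees; the focal length in pixels is half the picture's height over the tangent of half this angle, whatever the lens; pixels are square), "cx", "cy" (the principal point, pixels), "k1" (the pictures are not rectified: a ray, as slopes to the right and down, at radius r is drawn at 1 + k1 r^2 times it, then the intrinsics apply), "extrinsics" (4x4, takes a point from world to camera coordinates). Camera axes: x right, y up, looking along -z (the intrinsics and any distortion apply to the point x, -y, -z); pixel columns grow to the right and rows downward; lengths in m; the calibration is good to about 2 mm. A picture is of the moment at which its call begins. There is no depth.
- job_done(): hands the job in, once; it reports no verdict.
The state is a dict: "t": time; "q": joint angles; "qd": joint speeds; "joint_efforts": joint torques, N m; "eef_pos": TCP position; "ee_rot": TCP orientation; "force": force on the tool from outside, world axes, zero at the start; "moment": the same for the moment, N m; "width": finger opening in m.
Only numpy, scipy, OpenCV 4.12 (cv2) and the standard library are available. Lean on these libraries where they do the work, as an engineer would, in place of code of your own. Each camera call takes 0.05 s, during which the arm holds its last target.

## Task

Check the paddle switch of the cleaned bone-saw handpiece in its bench rest: flip the red lock-off lever fully forward, squeeze the blue paddle fully home against the handpiece's body between the fingers, hold it for two seconds and let it spring back out, then flip the lever fully back to its locked position and leave it. Do not shove the rest across the table or tip it, and leave the other things on the table where they are.

Things in the scene. Friction and masses are not known exactly. Their poses are not given: they have to be found in the camera images.
- stand: Loose bench rest with the powered bone-saw handpiece fixed in it (about 1 kg in all, on rubber feet; 6 N or so from the side slides it along the table). Grey base plate 190 x 100 x 14 with two ochre yokes. Origin: centre of its underside. x runs along the handpiece towards its nose (the small dark saw blade), y to the paddle's side, z up. (Lengths in mm.)
- handpiece: The handpiece's white round body, 36 in diameter, 184 long, lying level, fixed to the rest. Origin on its axis, 60 above the table, over the rest's origin; axes as the rest's. Its side without the paddle is bare from x = -70 to +60, so that a finger can bear there. (Lengths in mm.)
- paddle_plate: The blue paddle: upright plate 120 long, 5 thick, 18 tall (51 to 69 above the table) along the +y side of the handpiece. Origin at its hinge pin, at x = +60, y = +23.5 of the rest; the plate runs from there towards the rear, along its own -x, and its free end (x about -60 of the rest) stands off the body when at rest. (Lengths in mm.)
- paddle (a joint): Angle of the paddle in rad: 0 = released, standing off (a spring holds it there); 0.16 = squeezed fully against the body, then parallel to it with its outer face 26 from the handpiece's axis. At the paddle's middle (70 from the hinge, x = -10 of the rest) the grasp over paddle and body is 55 wide released and 44 closed, and closing takes 5 N at first and 11 N at the end; 15 to 25 N of grip is plenty. Locked, it only moves about 1 mm. (Lengths in mm.)
- paddle_pad (a point): Point on the paddle's outer face, 70 from the hinge, at mid height: the place to squeeze. It moves with the paddle. (Lengths in mm.)
- lock (a joint): Angle of the red lock-off lever in rad, about a pin across the handpiece (pin at x = -48, 80 above the table): 0 = locked, leaning back 0.7 rad towards the rear (a peg below then stands behind the paddle and blocks it); 1.4 = unlocked, leaning forward 0.7 rad towards the nose. The peg is clear of the paddle from 1.15 on. It stays where it is left; about 1.2 N at its tip moves it. The peg cannot go back while the paddle is squeezed. (Lengths in mm.)
- lever_tip (a point): Tip of the red lever's blade (34 long from the pin, 14 wide, 6 thick, standing over the middle of the handpiece, y = 0; body top under it 78, lever's bearing block 84 above the table). The tip is 106 above the table at both ends of the swing, 114 midway, and 22 behind or ahead of the pin. (Lengths in mm.)
- oil: Bystander, near the handpiece's nose: white lubricant bottle with blue cap, 110 tall, 40 across. Origin: centre of its underside. (Lengths in mm.)
- brush: Bystander, beside the paddle side: cleaning brush, 150 long, lying. Origin: under its middle. (Lengths in mm.)
- burr_block: Bystander, in front of the nose: green block 50 x 90 x 25 with four upright steel burrs, 60 tall in all. Origin: centre of its underside. (Lengths in mm.)
- chuck_key: Bystander, beside the side without paddle: steel wrench, 130 long, lying. Origin: under its middle. (Lengths in mm.)
- bowl: Bystander, off to a side: steel bowl, 110 across, 45 tall. Origin: centre of its underside. (Lengths in mm.)
- jar: Bystander, off to a side: amber jar with white lid, 64 across, 90 tall. Origin: centre of its underside. (Lengths in mm.)
- scope_box: Bystander, off to a side: flat aluminium and blue case 110 x 70 x 40. Origin: centre of its underside. (Lengths in mm.)
Not all that is in view belongs to the job. What is shaped like the stand but green is not meant.

How it is judged:
On the way, in this order (a step that is already met when the one before it is completed fails the run):
1. the lock-off lever is flipped fully forward (beyond 1.2 rad) with the paddle released (value of joint lock above 1.2 rad and value of joint paddle below 0.03 rad), for 0.2 s.
2. the paddle is squeezed home (beyond 0.14 rad) between the fingers, which bear on both the paddle and the handpiece's body, for one second (value of joint paddle above 0.14 rad and contact force between the fingers and paddle_plate above 0.5 N and contact force between the fingers and handpiece above 0.5 N), for 1 s.
3. the paddle is let spring back out (below 0.03 rad) with the lever still forward (beyond 1.1 rad) (value of joint paddle below 0.03 rad and value of joint lock above 1.1 rad), for 0.1 s.
At the end, for the whole second after the job is handed in: The paddle is released (below 0.03 rad), the lock-off lever is back at locked (below 0.2 rad), and the rest stands flat (within 0.05 rad) and still on the table (value of joint paddle below 0.03 rad and value of joint lock below 0.2 rad and linear speed of stand below 0.01 m/s and angle between stand's own z axis and vertical below 0.05 rad); the robot touches nothing.
It fails at once if the bench rest is shoved more than 40 mm from where it stood (distance of stand from where it was at the start of the episode above 0.04 m).
It fails at once if the bench rest is tipped by more than 0.25 rad (angle between stand's own z axis and vertical above 0.25 rad).
It fails at once if another thing on the table is moved by more than 25 mm (distance of any of oil, brush, burr_block, chuck_key, bowl, jar, scope_box from where it was at the start of the episode above 0.025 m).
It also fails if it takes over 58 s, if anything falls off the work surface, if the arm or the gripper's body presses on something with over 40 N, if the wrist force passes 120 N, or if a joint passes its speed limit or range.

## Working session

There is one attempt and no reset: what is moved stays moved. The work goes in short steps, Python scripts to look and compute and a shell command to move; the robot and the scene stay as the last step left them, time stands still between calls to the robot, and variables do not carry over. Pictures are saved under pics/ and viewed, and the job is handed in when it is done.

```bash
mkdir -p pics; cat > h.py <<'E'
import numpy as np, cv2
from station import get_state, grab_frame, tcp_to_grasp
def snap(name, fn):
    f=grab_frame(name); cv2.imwrite('pics/'+fn, f['pixels'][:,:,::-1]); np.save('pics/'+fn[:-4]+'.npy', f, allow_pickle=True); return f
def load(fn): return np.load('pics/'+fn+'.npy',allow_pickle=True).item()
def K(f):
    h=f['pixels'].shape[0]; F=h/2/np.tan(np.radians(f['vfov'])/2)
    return F
def ray(f,u,v):
    F=K(f); xd=(u-f['cx'])/F; yd=(v-f['cy'])/F
    x,y=xd,yd
    for _ in range(30):
        s=1+f['k1']*(x*x+y*y); x,y=xd/s,yd/s
    E=np.array(f['extrinsics']); d=E[:3,:3].T@np.array([x,-y,-1]); o=-E[:3,:3].T@E[:3,3]
    return o,d/np.linalg.norm(d)
def onplane(f,u,v,z):
    o,d=ray(f,u,v); return o+d*(z-o[2])/d[2]
def proj(f,p):
    E=np.array(f['extrinsics']); c=E[:3,:3]@np.array(p)+E[:3,3]; x,y=c[0]/-c[2],-c[1]/-c[2]
    s=1+f['k1']*(x*x+y*y); F=K(f); return f['cx']+F*x*s, f['cy']+F*y*s
E
python3 - <<'E'
from h import *
s=get_state(); print({k:np.round(v,3) for k,v in s.items()}, tcp_to_grasp)
for n in ['scene','top','wrist']:
    f=snap(n,n+'0.png'); print(n,f['vfov'],f['cx'],f['cy'],f['k1'])
E
```

```text
{'t': np.float64(0.0), 'q': array([ 1.55 ,  0.359,  0.011, -0.   , -1.224, -0.288]), 'qd': array([ 0.   , -0.   , -0.   ,  0.001, -0.002, -0.001]), 'joint_efforts': array([ 1.0000e-03, -5.8271e+01,  2.9304e+01,  6.9970e+00,  7.0000e-03,
       -0.0000e+00]), 'eef_pos': array([0.205, 0.643, 0.226]), 'ee_rot': array([ 0.093,  1.569, -1.786]), 'force': array([ 0.241, -0.141,  0.187]), 'moment': array([-0.004,  0.026,  0.019]), 'width': np.float64(0.087)} 0.0188
scene 48.535298419738474 309.50454292225606 195.3508767231885 -0.002210669158778357
top 51.640193744840154 318.16859768933335 196.79320248106873 0.02255464287924554
wrist 63.10569075401732 324.31610991288557 203.41276526923974 -0.016125164442775824
```

View pics/scene0.png

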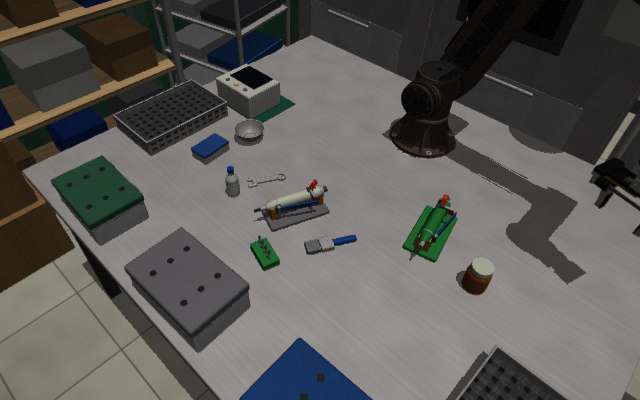

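View pics/top0.png

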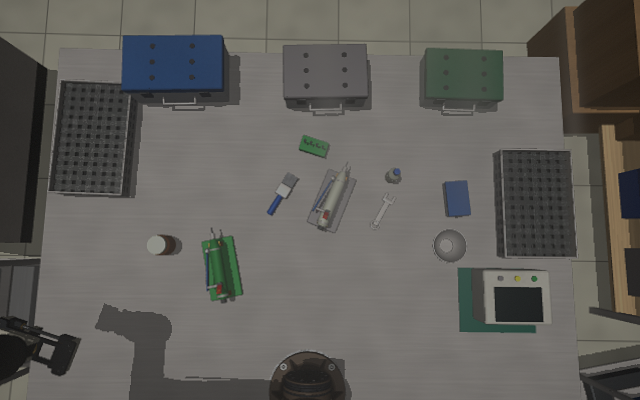

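View pics/wrist0.png

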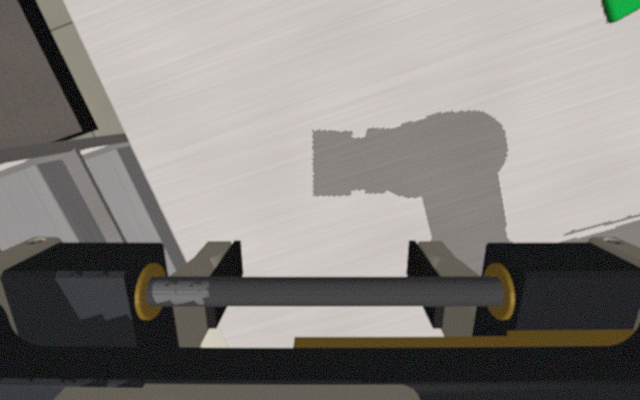

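The top view shows the grey stand at about (333,200) with its nose up-right, the red lever near (324,215), and the blue paddle on its left side. The green decoy is at (222,268). I'll enlarge both views next.

```bash
python3 - <<'E'
from h import *
a=load('top0')['pixels'][:,:,::-1][150:250,250:410]; b=load('scene0')['pixels'][:,:,::-1][165:245,240:370]
cv2.imwrite('pics/topz.png',cv2.resize(a,(800,500),interpolation=cv2.INTER_CUBIC))
cv2.imwrite('pics/scz.png',cv2.resize(b,(780,480),interpolation=cv2.INTER_CUBIC))
f=load('top0')
for p in [(333,200),(324,215),(347,167),(307,380),(283,193),(384,211),(394,176),(314,146)]: print(p,onplane(f,*p,0.0).round(3))
E
```

```text
(333, 200) [ 0.594 -0.078  0.   ]
(324, 215) [ 0.545 -0.048  0.   ]
(347, 167) [ 0.705 -0.123 -0.   ]
(307, 380) [ 0.031 -0.     0.   ]
(283, 193) [0.615 0.087 0.   ]
(384, 211) [ 0.56  -0.245  0.   ]
(394, 176) [ 0.677 -0.279  0.   ]
(314, 146) [ 0.775 -0.013  0.   ]
```

View pics/topz.png

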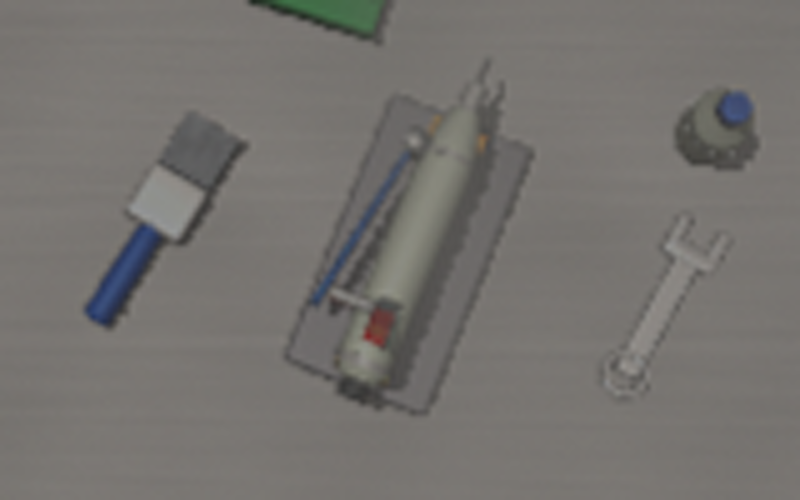

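View pics/scz.png

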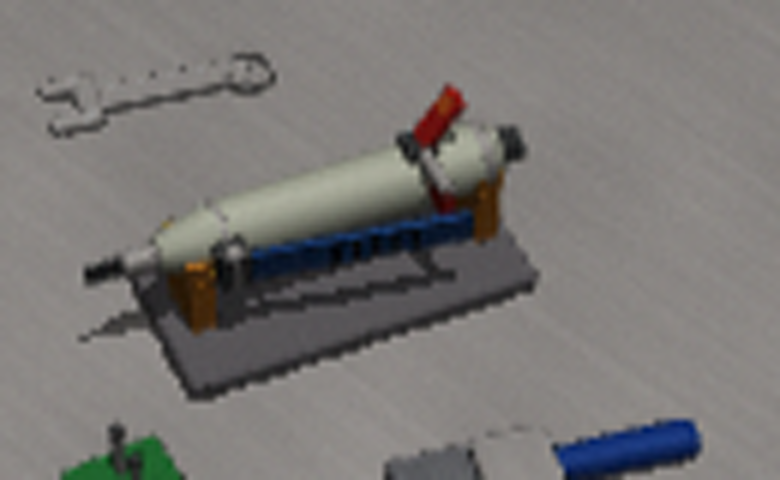

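```bash
python3 - <<'E'
from h import *
f=load('top0')
c=[onplane(f,(x+.5)/5-.5+250,(y+.5)/5-.5+150,.014) for x,y in [(393,95),(533,150),(428,412),(287,357)]]
c=np.array(c); print(c.round(4)); print([np.linalg.norm(c[i]-c[i-1]).round(4) for i in range(4)])
o=c.mean(0); d=(c[0]+c[1]-c[2]-c[3])/2; e=(c[0]+c[3]-c[1]-c[2])/2
print(o, np.arctan2(d[1],d[0]), np.arctan2(-e[0],e[1]))
# scene crop corners: (200,397),(537,280) , rear etc
g=load('scene0')
for x,y in [(200,397),(537,280)]:
    print(onplane(g,(x+.5)/6-.5+240,(y+.5)/6-.5+165,.010).round(4))
yaw=(np.arctan2(d[1],d[0])+np.arctan2(-e[0],e[1]))/2
R=np.array([[np.cos(yaw),-np.sin(yaw)],[np.sin(yaw),np.cos(yaw)]])
print('yaw',yaw)
W=lambda x,y,z:np.r_[o[:2]+R@[x,y],z]
im=f['pixels'].copy(); 
for n,p in dict(tip=(-.070,0,.106),noseaxis=(.092,0,.06),rear=(-.092,0,.06),hinge=(.06,.0235,.06),free=(-.06,.043,.06)).items():
    u,v=proj(f,W(*p)); u2,v2=proj(g,W(*p)); print(n,W(*p).round(4),((u+.5-250)*5-.5,(v+.5-150)*5-.5),((u2+.5-240)*6-.5,(v2+.5-165)*6-.5))
s=get_state()
from scipy.spatial.transform import Rotation as Ro
print(Ro.from_euler('xyz',s['ee_rot']).as_matrix().round(3), s['t'])
E
```

```text
[[ 0.6961 -0.0603  0.014 ]
 [ 0.6608 -0.1523  0.014 ]
 [ 0.489  -0.0846  0.014 ]
 [ 0.5233  0.0067  0.014 ]]
[np.float64(0.1854), np.float64(0.0985), np.float64(0.1847), np.float64(0.0975)]
[ 0.59232257 -0.07264456  0.014     ] -0.3727478619225775 -0.3628198677478655
[ 0.6972 -0.0553  0.01  ]
[0.5244 0.0102 0.01  ]
yaw -0.3677838648352215
tip [ 0.527  -0.0475  0.106 ] (np.float64(375.55794674677867), np.float64(342.1889207036537)) (np.float64(456.27655900982063), np.float64(91.01912902619597))
noseaxis [ 0.6782 -0.1057  0.06  ] (np.float64(467.3491940661331), np.float64(110.12173536265902)) (np.float64(153.74129021306362), np.float64(253.51713342202993))
rear [ 0.5065 -0.0396  0.06  ] (np.float64(360.1630087389854), np.float64(380.21386224610563)) (np.float64(492.76420191029615), np.float64(144.1081935679489))
hinge [ 0.6568 -0.0723  0.06  ] (np.float64(414.3538452170851), np.float64(142.7638597253299)) (np.float64(233.1081900276298), np.float64(266.11987071586776))
free [ 0.5518 -0.0109  0.06  ] (np.float64(315.1413548863077), np.float64(307.0923936738303)) (np.float64(473.2186417341064), np.float64(219.02632896268278))
[[-0.     0.953 -0.304]
 [-0.001 -0.304 -0.953]
 [-1.     0.     0.001]] 0.15
```

Two views agree on the stand pose to a few mm: origin (0.592, -0.073), yaw about -0.366. I'll write a helper that converts stand-frame targets into tool shifts.

```bash
cat > to.py <<'E'
import sys
from h import *
from scipy.spatial.transform import Rotation as Ro
O=np.array([0.5925,-0.0715]); YAW=-0.366
try:
    O0=np.load('pose.npy'); O=O0[:2]; YAW=O0[2]
except Exception: pass
Rs=np.array([[np.cos(YAW),-np.sin(YAW),0],[np.sin(YAW),np.cos(YAW),0],[0,0,1]])
def W(x,y,z): return np.r_[O,0]+Rs@[x,y,z]
if __name__=='__main__':
    s=get_state(); R=Ro.from_euler('xyz',s['ee_rot']).as_matrix(); p=np.array(s['eef_pos'])
    T=np.c_[[0,0,-1],Rs[:,0],-Rs[:,1]]  # tool x down, y = stand x, z = -stand y
    st=Rs.T@(p-np.r_[O,0]); print('t',round(s['t'],2),'now(stand mm)',(st*1e3).round(1),'w',s['width'],'F(stand)',(Rs.T@s['force']).round(2))
    if len(sys.argv)>1:
        x,y,z=[float(a)/1e3 for a in sys.argv[1:4]]
        print('shift',(R.T@(W(x,y,z)-p)).round(4),'turn',Ro.from_matrix(R.T@T).as_rotvec().round(4))
E
python3 to.py -100 0 227; python3 to.py -100 0 96
```

```text
t 0.15 now(stand mm) [-617.4  528.2  225.8] w 0.08773397019503956 F(stand) [-1.06  0.35  0.35]
shift [-4.000e-04  4.864e-01  5.569e-01] turn [ 0.0571  0.0013 -0.0001]
t 0.15 now(stand mm) [-617.4  528.2  225.8] w 0.08773397019503956 F(stand) [-1.06  0.35  0.35]
shift [0.1306 0.4864 0.5568] turn [ 0.0571  0.0013 -0.0001]
```

```bash
python3 -m crank '[[0,0.486,0.557,0.057,0,0,0],[0,0.486,0.557,0.057,0,0,0],[0,0.486,0.557,0.057,0,0,0],[0,0.486,0.557,0.057,0,0,0],[0,0.486,0.557,0.057,0,0,0],[0,0.486,0.557,0.057,0,0,0],[0,0.486,0.557,0.057,0,0,0],[0,0.486,0.557,0.057,0,0,0],[0,0.486,0.557,0.057,0,0,0],[0,0.486,0.557,0.057,0,0,0]]' 20; python3 to.py -100 0 150
```

```text
t: 1.4
eef_pos: [0.4539, 0.0676, 0.2269]
ee_rot: [2.543, 1.57, 0.607]
force: [1.3, 1.1, 0.6]
width: 0.0006
t 1.4 now(stand mm) [-179.2   80.3  226.9] w 0.0006352285016051723 F(stand) [0.81 1.45 0.61]
shift [0.0768 0.0791 0.0804] turn [ 0.0007 -0.0007 -0.0005]
```

```bash
python3 -m crank '[[0.07,0.075,0.076,0,0,0,0],[0.07,0.075,0.076,0,0,0,0],[0.07,0.075,0.076,0,0,0,0],[0.07,0.075,0.076,0,0,0,0]]'; python3 to.py -100 0 96; python3 - <<'E'
from h import *
for n in ['scene','top','wrist']: snap(n,n+'1.png')
a=load('scene1')['pixels'][:,:,::-1][120:245,240:400]
cv2.imwrite('pics/sc1z.png',cv2.resize(a,(768,600),interpolation=cv2.INTER_CUBIC))
E
```

```text
t: 1.9
eef_pos: [0.4963, -0.0286, 0.1565]
ee_rot: [-0.718, 1.57, -2.655]
force: [0.2, -0.1, -0.4]
width: 0.0006
t 1.9 now(stand mm) [-105.2    5.6  156.5] w 0.0005706606640448689 F(stand) [ 0.21  0.02 -0.44]
shift [0.0605 0.0052 0.0056] turn [-0.001   0.0006  0.0005]
```

View pics/wrist1.png

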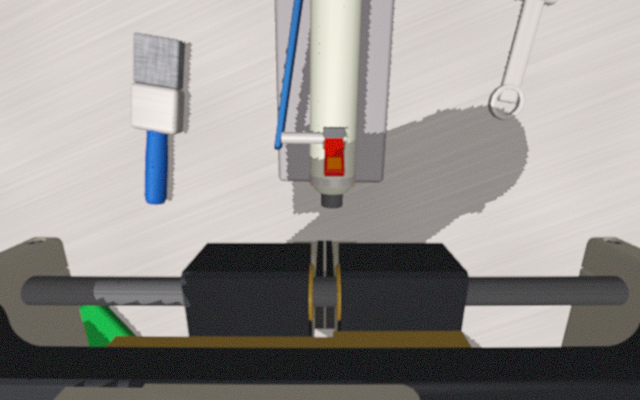

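View pics/sc1z.png

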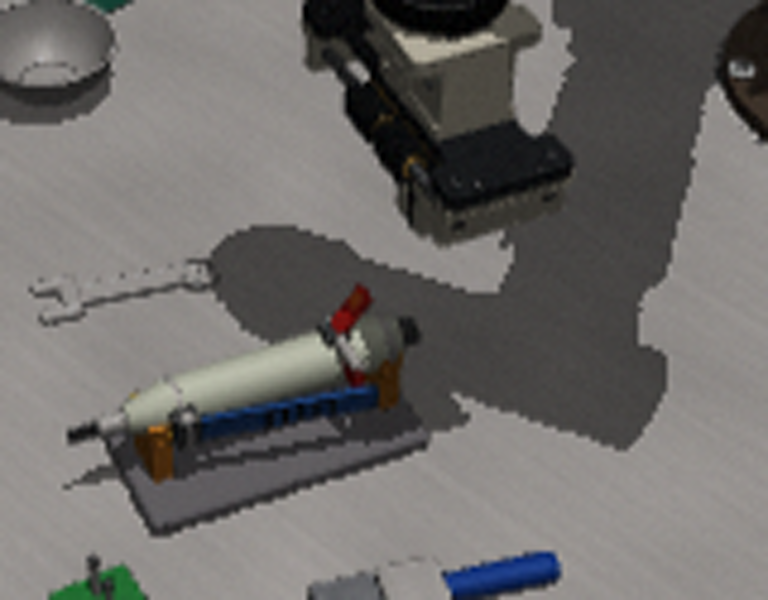

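The wrist view shows the lever at about (334,157), the base-plate rear corners at (281,180) and (383,180), and the handpiece aligned with the image vertical. I'll use these to check the stand pose.

```bash
python3 - <<'E'
from h import *; from to import *
f=load('wrist1')
S=lambda p: (Rs.T@(p-np.r_[O,0])*1e3).round(1)
for u,v,z in [(281,181,.014),(384,181,.014),(396,10,.014),(276,10,.014),(334,175,.106),(344,170,.106),(325,170,.106),(312,50,.06),(360,50,.06),(278,146,.06)]:
    print((u,v),S(onplane(f,u,v,z)))
E
```

```text
(281, 181) [-95.5  48.6  14. ]
(384, 181) [-95.2 -48.9  14. ]
(396, 10) [ 49.6 -51.4  14. ]
(276, 10) [49.3 48.  14. ]
(334, 175) [-71.4   1.2 106. ]
(344, 170) [-68.1  -5.2 106. ]
(325, 170) [-68.1   7.2 106. ]
(312, 50) [11.3 16.8 60. ]
(360, 50) [ 11.4 -17.9  60. ]
(278, 146) [-57.7  43.8  60. ]
```

The pose is confirmed within about 1 mm. Next I lower behind the lever, then sweep forward.

```bash
python3 -m crank '[[0.06,0.005,0.005,0,0,0,0],[0.06,0.005,0.005,0,0,0,0],[0.06,0.005,0.005,0,0,0,0]]'; python3 to.py -100 0 96
python3 -m crank '[[0,0.02,0,0,0,0,0],[0,0.03,0,0,0,0,0],[0,0.04,0,0,0,0,0],[0,0.046,0,0,0,0,0],[0,0.05,0,0,0,0,0]]'; python3 to.py -48 0 96
```

```text
t: 2.42
eef_pos: [0.5002, -0.0339, 0.0984]
ee_rot: [1.843, 1.569, -0.092]
force: [0.4, 0.2, 0.7]
width: 0.0003
t 2.42 now(stand mm) [-99.6   2.   98.4] w 0.0002691831005827821 F(stand) [0.3  0.29 0.7 ]
shift [ 0.0024 -0.0004  0.002 ] turn [ 0.0019 -0.0005 -0.0016]
t: 3.05
eef_pos: [0.5458, -0.0526, 0.0964]
ee_rot: [-1.51, 1.57, 2.836]
force: [-2.2, 2.4, -0.6]
width: 0.0006
t 3.05 now(stand mm) [-50.4   0.9  96.4] w 0.0005772314295715994 F(stand) [-2.91  1.41 -0.61]
shift [0.0004 0.0024 0.0009] turn [-0.0001  0.      0.0007]
```

```bash
python3 -m crank '[[0,0.002,0,0,0,0,0],[0,0.003,0,0,0,0,0],[0,0.003,0,0,0,0,0]]'; python3 to.py -48 0 96;  python3 - <<'E'
from h import *
for n in ['scene','wrist']: snap(n,n+'2.png')
a=load('scene2')['pixels'][:,:,::-1][120:245,240:400]
cv2.imwrite('pics/sc2z.png',cv2.resize(a,(768,600),interpolation=cv2.INTER_CUBIC))
E
```

```text
t: 3.42
eef_pos: [0.5477, -0.0537, 0.0962]
ee_rot: [-1.209, 1.569, 3.137]
force: [-4.4, 2.5, 0.9]
width: 0.0007
t 3.42 now(stand mm) [-48.2   0.6  96.2] w 0.0006953418937965482 F(stand) [-5.    0.73  0.91]
shift [0.0002 0.0002 0.0006] turn [-0.0001  0.0007  0.0018]
```

View pics/wrist2.png

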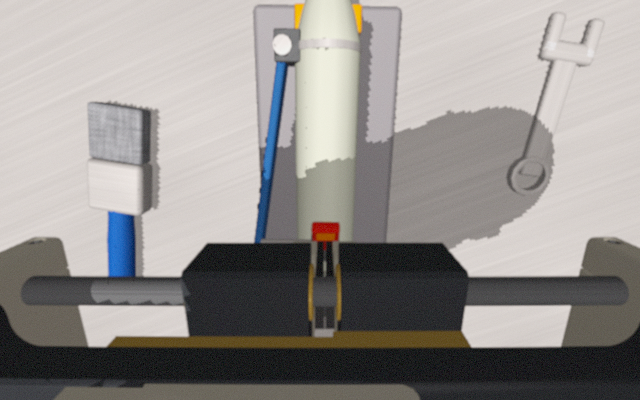

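View pics/sc2z.png

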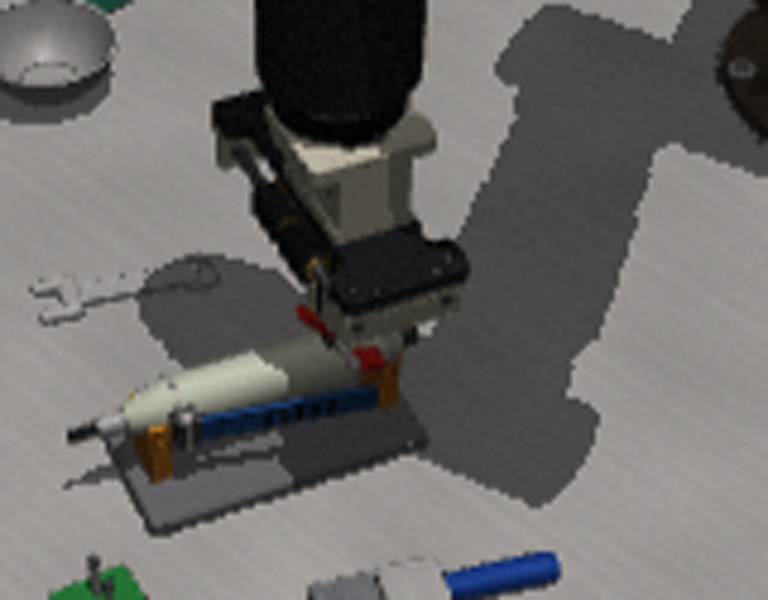

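The lever now leans forward (scene (315,320), wrist red tip at (325,228)), and the 5 N reaction suggests it is on its stop. I back off, rise, and move over the paddle's middle with the fingers open.

```bash
python3 - <<'E'
from h import *; from to import *
f=load('wrist2')
S=lambda p: (Rs.T@(p-np.r_[O,0])*1e3).round(1)
print(S(onplane(f,325,224,.106)))
E
python3 -m crank '[[0,-0.006,0,0,0,0,0],[-0.05,-0.006,0,0,0,0,0.3],[-0.06,0.0,0,0,0,0,1],[-0.06,0.038,-0.009,0,0,0,1],[-0.06,0.038,-0.009,0,0,0,1],[-0.06,0.038,-0.009,0,0,0,1]]'; python3 to.py -10 9 50;  python3 - <<'E'
from h import *; from to import *
for n in ['scene','wrist']: snap(n,n+'3.png')
a=load('scene3')['pixels'][:,:,::-1][120:245,240:400]
cv2.imwrite('pics/sc3z.png',cv2.resize(a,(768,600),interpolation=cv2.INTER_CUBIC))
E
```

```text
[-26.5   0.9 106. ]
t: 4.28
eef_pos: [0.587, -0.059, 0.156]
ee_rot: [-1.011, 1.57, -2.948]
force: [-0.5, 0.4, -0.7]
width: 0.0448
t 4.28 now(stand mm) [ -9.6   9.7 156. ] w 0.044797548435098325 F(stand) [-0.64  0.14 -0.68]
shift [ 0.106  -0.0004  0.0007] turn [-0.0002  0.0003  0.0005]
```

View pics/wrist3.png

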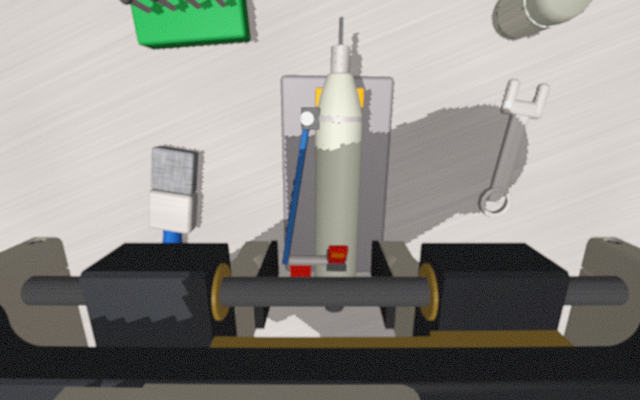

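View pics/sc3z.png

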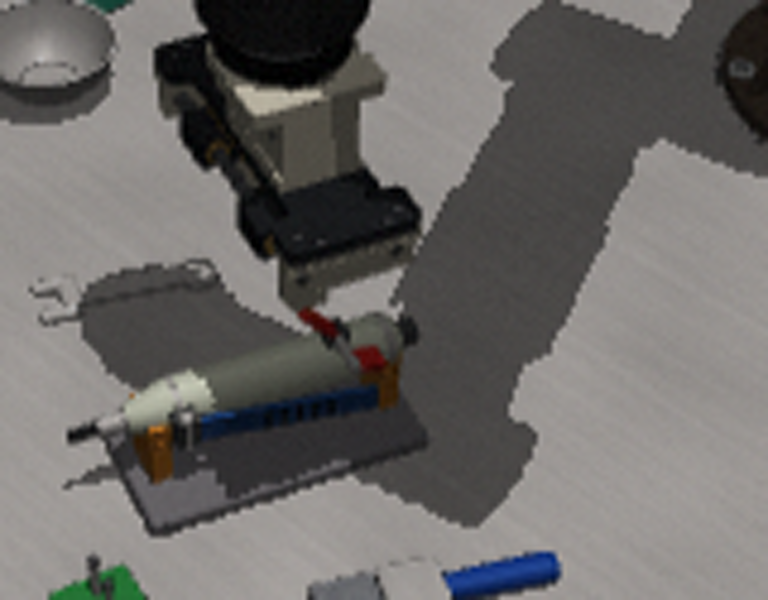

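```bash
python3 - <<'E'
from h import *; from to import *
f=load('wrist3')
S=lambda p: (Rs.T@(p-np.r_[O,0])*1e3).round(1)
for u,v,z in [(282,76,.014),(393,77,.014),(338,246,.106),(338,262,.106),(316,190,.06),(359,190,.06),(286,262,.069)]: print((u,v),S(onplane(f,u,v,z)))
q=W(-.048+.034*np.sin(.7)+.003*np.cos(.7),0,.08+.034*np.cos(.7)-.003*np.sin(.7)); print('exp lower tip edge',proj(f,q))
q=W(-.048+.034*np.sin(.7)-.003*np.cos(.7),0,.08+.034*np.cos(.7)+.003*np.sin(.7)); print('exp upper tip edge',proj(f,q))
for a in (.5,.4):
  q=W(-.048+.034*np.sin(a)+.003*np.cos(a),0,.08+.034*np.cos(a)-.003*np.sin(a)); print(a,proj(f,q))
E
```

```text
(282, 76) [92.9 47.  14. ]
(393, 77) [ 92.3 -49.2  14. ]
(338, 246) [-25.9   0.7 106. ]
(338, 262) [-38.1   0.5 106. ]
(316, 190) [ 2.7 16.9 60. ]
(359, 190) [  2.8 -17.7  60. ]
(286, 262) [-56.6  41.9  69. ]
exp lower tip edge (np.float64(338.9312306087184), np.float64(242.09943354276461))
exp upper tip edge (np.float64(339.0794306163323), np.float64(250.45605854743582))
0.5 (np.float64(339.0947081551587), np.float64(251.6361414254954))
0.4 (np.float64(339.1448976277815), np.float64(256.62098263565775))
```

The lever is at its forward stop within measurement error and the stand has not moved. Opening fully, then lowering astride the paddle and body to TCP z ≈ 50 mm, which leaves the gripper body about 8 mm above the lever tip.

```bash
python3 -m crank '[[0,0,0,0,0,0,1],[0,0,0,0,0,0,1],[0,0,0,0,0,0,1],[0,0,0,0,0,0,1]]'; python3 to.py -10 9 50
python3 -m crank '[[0.05,0,0,0,0,0,1],[0.08,0,0,0,0,0,1],[0.1,0,0,0,0,0,1],[0.105,0,0,0,0,0,1],[0.105,0,0,0,0,0,1]]'; python3 to.py -10 9 50;  python3 - <<'E'
from h import *; from to import *
for n in ['scene','wrist']: snap(n,n+'4.png')
a=load('scene4')['pixels'][:,:,::-1][120:245,240:400]
cv2.imwrite('pics/sc4z.png',cv2.resize(a,(768,600),interpolation=cv2.INTER_CUBIC))
E
```

```text
t: 4.88
eef_pos: [0.5874, -0.0589, 0.1566]
ee_rot: [1.886, 1.571, -0.05]
force: [-0.2, 0.2, 0.5]
width: 0.0864
t 4.88 now(stand mm) [ -9.3   9.9 156.6] w 0.08644486676470602 F(stand) [-0.25  0.17  0.55]
shift [ 0.1066 -0.0007  0.0009] turn [ 0.0002 -0.     -0.0001]
t: 5.5
eef_pos: [0.5877, -0.0589, 0.0518]
ee_rot: [0.718, 1.571, -1.218]
force: [1.0, 0.4, 0.9]
width: 0.0873
t 5.5 now(stand mm) [-9.  10.1 51.8] w 0.08729128059701896 F(stand) [0.8  0.7  0.92]
shift [ 0.0018 -0.001   0.0011] turn [ 0.0004  0.0001 -0.0001]
```

View pics/wrist4.png

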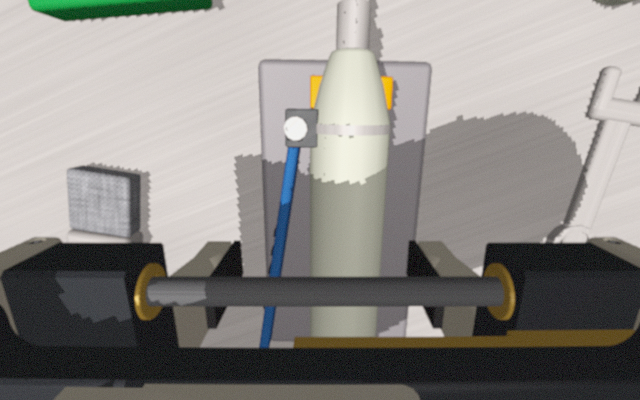

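View pics/sc4z.png

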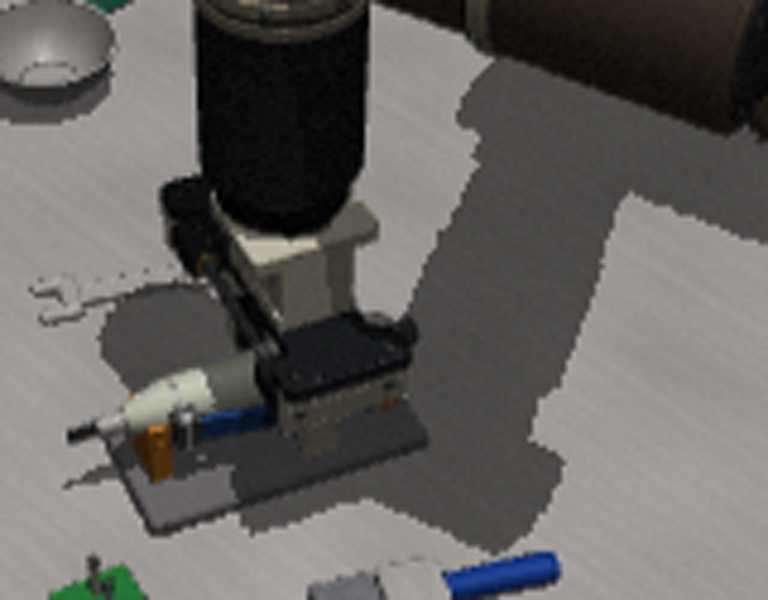

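The fingers stand astride the paddle and body with nothing touching. Closing in stages now, with the tool shifting about 5 mm to follow the paddle.

```bash
python3 -m crank '[[0,0,0.001,0,0,0,0.66],[0,0,0.001,0,0,0,0.66],[0,0,0.001,0,0,0,0.66],[0,0,0.001,0,0,0,0.66]]' 20; python3 to.py
python3 -m crank '[[0,0,0.002,0,0,0,0.58],[0,0,0.004,0,0,0,0.54],[0,0,0.005,0,0,0,0.50],[0,0,0.006,0,0,0,0.47],[0,0,0.006,0,0,0,0.45],[0,0,0.006,0,0,0,0.45]]' 20; python3 to.py
```

```text
t: 6.1
eef_pos: [0.5872, -0.0598, 0.0517]
ee_rot: [2.361, 1.57, 0.424]
force: [-0.2, 2.9, 1.0]
width: 0.0586
t 6.1 now(stand mm) [-9.2  9.1 51.7] w 0.058630975709278714 F(stand) [-1.25  2.66  1.01]
t: 6.85
eef_pos: [0.5848, -0.0655, 0.0516]
ee_rot: [-0.69, 1.57, -2.627]
force: [-2.3, -0.4, 1.7]
width: 0.0432
t 6.85 now(stand mm) [-9.3  2.8 51.6] w 0.04318080312917956 F(stand) [-1.97 -1.23  1.7 ]
```

Width is 43 mm (44 expected), so the paddle is home. I hold for over 2 s, with a look partway.

```bash
python3 -m crank '[[0,0,0,0,0,0,0.4],[0,0,0,0,0,0,0.4],[0,0,0,0,0,0,0.4],[0,0,0,0,0,0,0.4],[0,0,0,0,0,0,0.4],[0,0,0,0,0,0,0.4],[0,0,0,0,0,0,0.4],[0,0,0,0,0,0,0.4],[0,0,0,0,0,0,0.4]]' 20; python3 to.py
python3 -c "
from h import *
f=snap('wrist','wrist5.png')"
python3 -m crank '[[0,0,0,0,0,0,0.4],[0,0,0,0,0,0,0.4],[0,0,0,0,0,0,0.4],[0,0,0,0,0,0,0.4],[0,0,0,0,0,0,0.4],[0,0,0,0,0,0,0.4],[0,0,0,0,0,0,0.4],[0,0,0,0,0,0,0.4],[0,0,0,0,0,0,0.4]]' 20; python3 to.py
```

```text
t: 7.98
eef_pos: [0.5848, -0.0655, 0.0516]
ee_rot: [-0.808, 1.571, -2.745]
force: [-3.4, -0.8, 4.6]
width: 0.0431
t 7.97 now(stand mm) [-9.3  2.8 51.6] w 0.04313276676862309 F(stand) [-2.85 -1.97  4.6 ]
t: 9.15
eef_pos: [0.5848, -0.0655, 0.0516]
ee_rot: [-0.854, 1.571, -2.791]
force: [-4.7, -2.7, 5.4]
width: 0.0435
t 9.15 now(stand mm) [-9.3  2.9 51.6] w 0.043548194210979135 F(stand) [-3.41 -4.24  5.41]
```

View pics/wrist5.png

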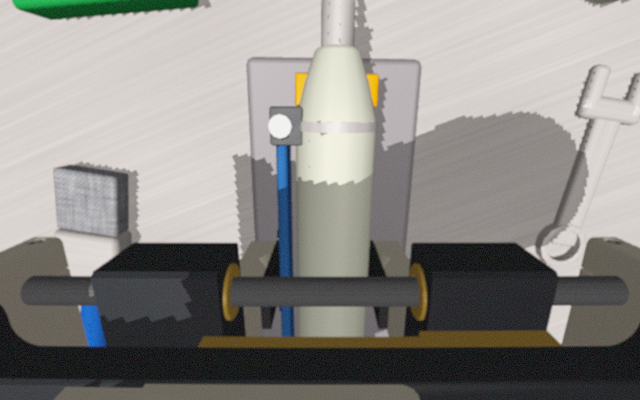

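The paddle now lies parallel to and against the body (x≈285 from the hinge down). I release by opening while shifting back by the same amount.

```bash
python3 -m crank '[[0,0,-0.002,0,0,0,0.55],[0,0,-0.004,0,0,0,0.65],[0,0,-0.006,0,0,0,1],[0,0,-0.006,0,0,0,1],[0,0,-0.006,0,0,0,1],[0,0,-0.006,0,0,0,1],[0,0,-0.006,0,0,0,1]]' 20; python3 to.py
python3 -m crank '[[-0.04,0,0,0,0,0,1],[-0.08,0,0,0,0,0,1],[-0.105,0,0,0,0,0,1],[-0.105,0,0,0,0,0,1]]'; python3 to.py;  python3 - <<'E'
from h import *; from to import *
for n in ['scene','wrist']: snap(n,n+'6.png')
a=load('scene6')['pixels'][:,:,::-1][120:245,240:400]
cv2.imwrite('pics/sc6z.png',cv2.resize(a,(768,600),interpolation=cv2.INTER_CUBIC))
E
```

```text
t: 10.02
eef_pos: [0.587, -0.0599, 0.0515]
ee_rot: [-1.074, 1.571, -3.01]
force: [-0.8, -0.4, 0.2]
width: 0.0873
t 10.03 now(stand mm) [-9.3  8.9 51.5] w 0.08732541070102436 F(stand) [-0.59 -0.61  0.24]
t: 10.52
eef_pos: [0.5884, -0.0597, 0.1591]
ee_rot: [2.081, 1.566, 0.144]
force: [-0.4, 0.2, -0.3]
width: 0.0875
t 10.53 now(stand mm) [ -8.    9.6 159.1] w 0.08751296228378978 F(stand) [-0.48  0.07 -0.31]
```

View pics/wrist6.png

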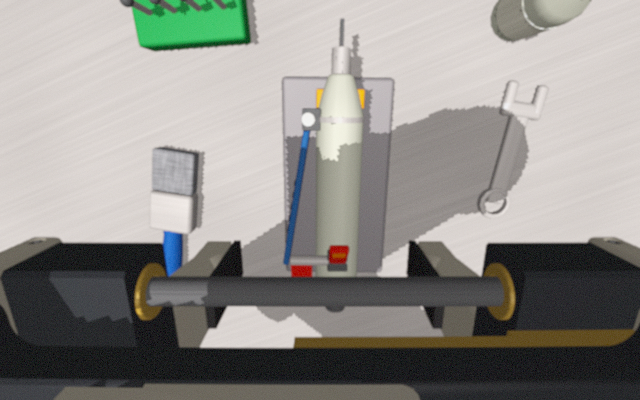

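View pics/sc6z.png

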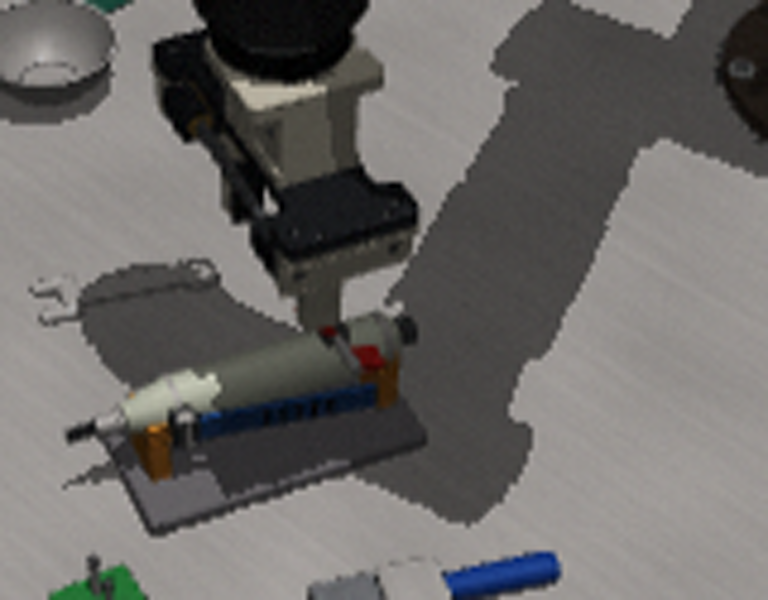

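The paddle has sprung back to its stand-off (free end near (287,262)), the lever is still forward, and the stand is in place. I close the fingers, go ahead of the lever, lower to 96 mm and sweep back.

```bash
python3 -m crank '[[0,0.012,0.0095,0,0,0,0],[0,0.012,0.0095,0,0,0,0],[0,0.012,0.0095,0,0,0,0],[0,0.012,0.0095,0,0,0,0],[0,0.012,0.0095,0,0,0,0],[0,0.012,0.0095,0,0,0,0],[0,0.012,0.0095,0,0,0,0],[0.04,0.012,0.0095,0,0,0,0],[0.061,0.012,0.0095,0,0,0,0],[0.061,0.012,0.0095,0,0,0,0]]'; python3 to.py -49 0 96
```

```text
t: 11.88
eef_pos: [0.5937, -0.0731, 0.094]
ee_rot: [-1.059, 1.567, -2.995]
force: [-0.0, 0.8, 0.1]
width: 0.0007
t 11.88 now(stand mm) [ 1.7 -1.1 94. ] w 0.000703049183100746 F(stand) [-0.3   0.75  0.08]
shift [-0.0018 -0.0507 -0.0011] turn [0.0001 0.0017 0.003 ]
```

```bash
python3 -m crank '[[-0.002,-0.015,0,0,0,0,0],[-0.002,-0.027,0,0,0,0,0],[-0.002,-0.037,0,0,0,0,0],[-0.002,-0.044,0,0,0,0,0],[-0.002,-0.049,0,0,0,0,0],[-0.002,-0.051,0,0,0,0,0],[-0.002,-0.052,0,0,0,0,0]]'; python3 to.py -49 0 96
```

```text
t: 12.75
eef_pos: [0.5463, -0.0544, 0.0974]
ee_rot: [-0.783, 1.571, -2.719]
force: [2.2, -1.1, 1.1]
width: 0.0006
t 12.75 now(stand mm) [-49.3  -0.5  97.4] w 0.0006376566101933761 F(stand) [ 2.46 -0.2   1.13]
shift [ 0.0014  0.0003 -0.0005] turn [0.0003 0.0002 0.0002]
```

```bash
python3 -m crank '[[0.001,-0.002,0,0,0,0,0],[0.001,-0.003,0,0,0,0,0],[0.001,-0.003,0,0,0,0,0]]'; python3 to.py
python3 -m crank '[[0,0.006,0,0,0,0,0],[-0.06,0.006,0,0,0,0,0],[-0.06,-0.05,0,0,0,0,0],[-0.06,-0.05,0,0,0,0,0],[-0.06,-0.05,0,0,0,0,0]]'; python3 to.py; python3 - <<'E'
from h import *; from to import *
for n in ['scene','wrist','top']: snap(n,n+'7.png')
a=load('scene7')['pixels'][:,:,::-1][120:245,240:400]
cv2.imwrite('pics/sc7z.png',cv2.resize(a,(768,600),interpolation=cv2.INTER_CUBIC))
E
```

```text
t: 13.12
eef_pos: [0.5447, -0.0534, 0.097]
ee_rot: [1.821, 1.569, -0.115]
force: [3.5, -2.0, 1.5]
width: 0.0
t 13.12 now(stand mm) [-51.1  -0.3  97. ] w 1.9522278945692615e-05 F(stand) [ 4.01 -0.65  1.49]
t: 13.75
eef_pos: [0.4966, -0.0354, 0.1565]
ee_rot: [-1.148, 1.57, -3.084]
force: [-0.5, 0.1, 1.0]
width: 0.0003
t 13.75 now(stand mm) [-102.5   -0.6  156.5] w 0.0002633091709381796 F(stand) [-0.49 -0.12  1.  ]
```

View pics/wrist7.png

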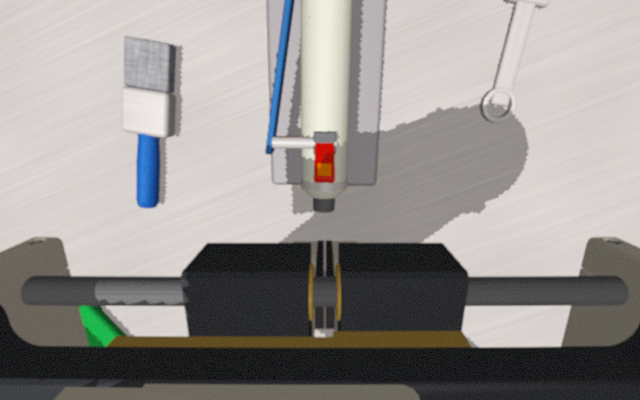

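View pics/sc7z.png

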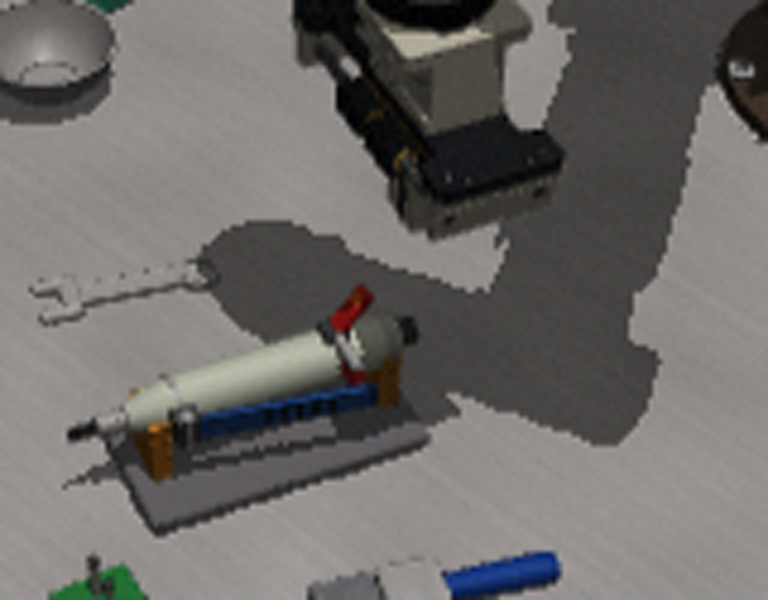

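The lever leans back again (wrist red at (325,163)) and the paddle stands off. I'll compare both numerically against the initial pictures.

```bash
python3 - <<'E'
from h import *; from to import *
S=lambda p: (Rs.T@(p-np.r_[O,0])*1e3).round(1)
def red(im):
    im=im.astype(int); return (im[:,:,0]>110)&(im[:,:,1]<120)&(im[:,:,2]<60)&(im[:,:,0]-im[:,:,1]>60)
for n in ['wrist1','wrist7']:
    f=load(n); m=red(f['pixels'])[100:220,290:370]; v,u=np.nonzero(m); u=u+290;v=v+100
    print(n,'red',u.min(),u.max(),v.min(),v.max(),'rear tip at .106',S(onplane(f,(u.min()+u.max())/2,v.max()+.5,.106)),'front',S(onplane(f,u.mean(),v.min(),.095)))
f=load('wrist7')
for u,v,z in [(273,184,.014),(377,184,.014),(269,151,.06)]: print(S(onplane(f,u,v,z)))
def redim(n):
    im=load(n)['pixels'].astype(int)[190:215,300:330] if 0 else load(n)['pixels'].astype(int)[175:205,300:325]
    m=(im[:,:,0]>90)&(im[:,:,1]<70); v,u=np.nonzero(m); return u.mean()+300,v.mean()+175,len(u),u.max()+300,v.min()+175
for n in ['scene0','scene1','scene7']: print(n,redim(n))
d=np.abs(load('top7')['pixels'].astype(int)-load('top0')['pixels']).sum(2)>60
for nm,(u,v) in dict(brush=(283,193),wrench=(384,211),oil=(394,176),burr=(314,146),bowl=(450,246),jar=(160,245),box=(457,198)).items(): print(nm,d[v-20:v+20,u-20:u+20].sum())
E
```

```text
wrist1 red 324 343 139 175 rear tip at .106 [-71.8   1.6 106. ] front [-49.1   1.3  95. ]
wrist7 red 315 334 144 181 rear tip at .106 [-7.25e+01 -1.00e-01  1.06e+02] front [-49.3   0.2  95. ]
[-95.2  48.5  14. ]
[-95.  -49.9  14. ]
[-58.4  43.2  60. ]
scene0 (np.float64(312.5833333333333), np.float64(183.66666666666666), 36, np.int64(316), np.int64(179))
scene1 (np.float64(310.73333333333335), np.float64(186.53333333333333), 15, np.int64(313), np.int64(185))
scene7 (np.float64(311.44444444444446), np.float64(185.61111111111111), 18, np.int64(314), np.int64(182))
brush 266
wrench 95
oil 0
burr 0
bowl 0
jar 0
box 0
```

The lever is back at its starting position (rear tip at -72.5 mm, -71.8 mm initially), the stand and paddle match the start, and the tool is clear. Handing in.

```bash
python3 -c "
from station import *
s=get_state(); print(s['t'],s['force'].round(2) if hasattr(s['force'],'round') else s['force']); print(job_done())"
```

```text
13.9 [ 0.34 -0.04 -0.79]
the job is handed in; nothing more can be done
None
```

I ran the full switch check and handed it in at 13.9 s; no verdict is reported.

**What I did:** I flipped the lever forward to its stop (about 5 N reaction). I then squeezed the paddle between the fingers at 20 N grip, to a width of 43 mm against the 44 mm given for closed, and held it for over 2 s. The paddle sprang back out, and I swept the lever back to locked (about 4 N at the end).

**Last checks:**
- **Lever:** its rear tip measured -72.5 mm against -71.8 mm at the start, so it is fully back.
- **Paddle and rest:** the paddle is standing off again. The rest is within about 1 mm of where it started, and it looks level.
- **Tool:** it is clear of everything, with only noise-level force readings.

**What disagreed:**
- **Top view:** pixel differences showed up around the brush and the wrench. I put these down to the arm's shadow and the gripper being in view. The wrist view shows the brush unmoved relative to the rest. I did not check the wrench separately, but the robot never went near it.
- **Forward lever:** the image reading came out about 3 to 4 pixels short of the full-travel prediction. Most of that matches a 2.4 mm offset in the same picture, so I took the lever to be at its stop.

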